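# Set the telescoping brace one hole out behind the plaster mould

### The arm

A 6-joint arm with a two-finger parallel gripper is mounted at the origin on the work surface. World frame = base frame: x ahead of the robot, y to its left, z up, the work surface at z = 0. Lengths are in m, angles in rad, forces in N, time in s.
With the tool pointing down it reaches from about 0.3 to 0.775 m from the base axis. Payload 14.6 kg.
Tool frame: the origin (TCP) lies midway between the tips of the shut fingers; the grasp point (between the pads) lies 19 mm behind it (ctrl.grip_depth is the distance from the TCP to the grasp point, in m); z points along the fingers, x is the direction in which the jaws open and shut, and the axes are right-handed (so a half turn about z gives the same grasp; the last joint's range is limited). The gripper opens to 94 mm and grips with 3 to 60 N. Pads are 16 mm wide; open, the fingers measure 119 mm over their backs; the gripper's body (75 mm by 177 mm) begins 78 mm behind the grasp point.
Start: joints at [-1.326, 0.3, 1.521, -0, 1.321, -0.067], TCP at [0.169, -0.523, 0.205] pointing down, gripper open.
Joint ranges: [-3.03, 3.03], [-0.79, 2.21], [0.23, 2.52], [-1.04, 4.18], [0, 3.07], [-2.55, 2.55]. Speed limits (rad/s): [2.22, 2.22, 2.57, 3.14, 3.14, 3.14].

### API

Orientations are given as [roll, pitch, yaw] about the fixed x, y, z axes, in that order (R = Rz(yaw) Ry(pitch) Rx(roll)).
In Python, from station import ctrl gives the robot as it stands.
- The arm moves only by the tool play_rows, never from a script. Its argument "steps" is a list that holds one entry, the list of rows, each a list of 7 numbers: the shift along the tool's x, y, z in cm, then the turn, a rotation vector about the tool's x, y, z in rad, then the opening, from 0 (shut) to 1 (fully open). In form: [[[x, y, z, ax, ay, az, hand], ...]]. A call has 1 to 20 rows; each row is the pose to reach, as a shift and turn from the pose measured when the call began, along the tool's axes at that moment; what a row does not reach only later rows make up. A row lasts 1/12 s, in which the tool goes at most 41.7 mm and 7.16 degrees, less where a joint would pass 70% of its speed; a pose out of reach is approached as far as the arm can. A call with a gripper value outside its range is refused whole. The fingers move at their own pace and stop on an object; "force" is the grip in N (left out, the last holds). Time passes only in rows, so rows that repeat a pose let the fingers close. It gives the time, the measured TCP pose, the force and the opening at its end, in the units of the state.
- ctrl.get_obs(): the state, without advancing time (a new reading comes with each control period).
- ctrl.camera(name): name is "scene" or "side" or "wrist"; returns a dict with "frame" (384x512x3 uint8, blue, green, red), "fovy" (degrees; the focal length in pixels is half the picture's height over the tangent of half this angle, whatever the lens; pixels are square), "cx", "cy" (the principal point, pixels), "D" ([k1, k2, p1, p2, k3] as OpenCV has them; the pictures are not rectified), "world_to_cam" (4x4, takes a point from world to camera coordinates). Camera axes: x right, y up, looking along -z (the intrinsics and any distortion apply to the point x, -y, -z); pixel columns grow to the right and rows downward; lengths in m; the calibration is good to about 2 mm. A picture is of the moment at which its call begins. There is no depth.
- ctrl.hand_in(): hands the job in, once; it reports no verdict.
The state is a dict: "time_s": time; "qpos": joint angles; "joint_vel": joint speeds; "tau": joint torques, N m; "ee_pos": TCP position; "eef_rot": TCP orientation; "force": force on the tool from outside, world axes, zero at the start; "moment": the same for the moment, N m; "grip_width": finger opening in m.
Only numpy, scipy, OpenCV 4.12 (cv2) and the standard library are available. Lean on these libraries where they do the work, as an engineer would, in place of code of your own. Each camera call takes 0.05 s, during which the arm holds its last target. There are 200 camera calls.

### The job

The block-shaped plaster mould stands in front of one of the two telescoping bench braces. Pinch that brace's collar so that its sprung side button is pressed in, slide the tube out towards the mould by one hole (45 mm), and let go so that the button pops out again in the next hole and the tube is locked there. Do not shove or tip the mould.

Things in the scene. Friction and masses are not known exactly. Their poses are not given: they have to be found in the camera images.
- grip (a point): Centre of the black collar on the brace to set (round rubber foot; the fork-footed brace is a bystander); moves with the tube. Collar 44 (x) x 34 (y) x 44 mm (z), centre 70 mm above the bench. x: along the tube, out to the mould; z up. Aluminium button, 28 x 26 mm, stands 12 mm out of the collar's -y face: jaws closing along y, centred here, press it and hold the collar. Clear below it.
- tube (a joint): How far the tube (collar, button, foot) is slid out along +x, m: 0 at the start, in the first hole; next holes at 0.045 and 0.090. 1 to 2 N friction, 1 mm play. Locked while the button is out. Holes have sloping mouths: let go within 7 mm of one and the spring draws the tube in; farther, the button stays in until the tube is pushed over a hole. Bracket post, 100 mm high, 60 mm behind the collar.
- catch (a joint): How far that brace's button is pressed in, m: 0 out (locked in a hole), 0.012 flat with the collar, about 0.009 when let go between holes. From 0.003 on the tube can be slid. The spring takes 5 N to start and 9 N to press flat. Collar and button are 46 mm wide across y with the button out, 34 mm pressed flat.
- mould: Two-part plaster mould, a white block 80 (x) x 110 (y) x 100 mm (z) with a small pour hole on top, loose, about 1.2 kg. Origin at the centre of its underside, z up. It stands ahead of the brace's foot (a 64 mm disc whose face is 142 mm ahead of the collar's centre): 55 to 70 mm off at the start, 10 to 25 mm once the tube is one hole out.
There are look-alikes about, which are no part of the job. What is shaped like the mould but blue is not meant.

How it is judged:
On the way:
1. the button is pressed in (by more than 3 mm) before the tube has been slid out (value of joint catch above 0.003 m and value of joint tube below 0.012 m), for 0.05 s.
At the end, for the whole second after the job is handed in: The tube is at rest, locked in the next hole out (45 mm, within 4 mm), its button out again to within 2 mm; the mould stands upright within 12 mm of where it was (value of joint tube between 0.041 and 0.049 m and value of joint catch below 0.002 m and velocity of joint tube between -0.01 and 0.01 m/s and distance of mould from where it was at the start of the episode below 0.012 m and angle between mould's own z axis and vertical below 0.1 rad); the robot touches nothing.
It fails at once if the mould is shoved by more than 15 mm or tipped by more than 0.2 rad (distance of mould from where it was at the start of the episode above 0.015 m or angle between mould's own z axis and vertical above 0.2 rad).
It also fails if it takes over 32 s, if anything falls off the work surface, if the arm or the gripper's body presses on something with over 40 N, if the wrist force passes 120 N, or if a joint passes its speed limit or range.

## Working session

There is one attempt and no reset: what is moved stays moved. The work goes in short steps, Python scripts to look and compute and a tool call to move; the robot and the scene stay as the last step left them, time stands still between calls to the robot, and variables do not carry over. Pictures are saved under pics/ and viewed, about 8 in all and at most 12, crops included, and the job is handed in when it is done.

Besides the shell and the picture viewer there is one more tool, called after ">>>" as name(argument=value, ...), one argument or row to a line, values as JSON. play_rows: Moves the arm, as the interface text tells. Its arguments: {"type":"object","properties":{"steps":{"type":"array"},"force":{"type":"number"}},"required":["steps"]}

```bash
mkdir -p pics; cat > h.py <<'E'
import numpy as np, cv2
from station import ctrl
def K(c):
    h=c["frame"].shape[0]; f=h/2/np.tan(np.radians(c["fovy"])/2)
    return np.array([[f,0,c["cx"]],[0,f,c["cy"]],[0,0,1.]])
def ray(c,uv):
    p=cv2.undistortPoints(np.array([[uv]],float),K(c),np.array(c["D"],float))[0,0]
    M=np.array(c["world_to_cam"]); R=M[:3,:3]
    return -R.T@M[:3,3], R.T@np.array([p[0],-p[1],-1.])
def onz(c,uv,z):
    o,d=ray(c,uv); return o+d*(z-o[2])/d[2]
def proj(c,P):
    M=np.array(c["world_to_cam"]); q=(M[:3,:3]@np.atleast_2d(P).T).T+M[:3,3]
    q=q*[1,-1,-1]
    return cv2.projectPoints(q,np.zeros(3),np.zeros(3),K(c),np.array(c["D"],float))[0][:,0]
def tri(c1,u1,c2,u2):
    A=np.zeros((3,3));b=np.zeros(3)
    for c,u in((c1,u1),(c2,u2)):
        o,d=ray(c,u); d=d/np.linalg.norm(d); Q=np.eye(3)-np.outer(d,d); A+=Q;b+=Q@o
    return np.linalg.solve(A,b)
E
python3 - <<'E'
from h import *
import pickle
cs={n:ctrl.camera(n) for n in("scene","side","wrist")}
pickle.dump(cs,open("c0.pkl","wb"))
for n,c in cs.items(): 
    print(n,c["fovy"],ray(c,(256,192)))
    cv2.imwrite(f"pics/{n}0.png",cv2.resize(c["frame"],None,fx=1.56,fy=1.56))
print(ctrl.get_obs())
E
```

```text
scene 48.84019139961864 (array([1.06900393, 0.23142012, 1.05028361]), array([-0.53338567, -0.05092327, -0.84446624]))
side 42.088646207654804 (array([0.1116969 , 0.9931826 , 0.95216196]), array([ 0.29230583, -0.65239019, -0.69936932]))
wrist 61.53159426468198 (array([ 0.24506226, -0.49975957,  0.38531611]), array([-0.2629096 , -0.06946218, -0.96242878]))
{'time_s': 0.15, 'qpos': array([-1.32561499e+00,  3.00315944e-01,  1.52142578e+00,  1.88317631e-05,
        1.32072145e+00, -6.66252381e-02]), 'joint_vel': array([-0.00049601, -0.0030375 , -0.00293237,  0.00046401,  0.000493  ,
        0.00016093]), 'tau': array([ 2.26341901e-03, -5.31954825e+01, -3.52818811e+01,  7.09022954e-02,
        2.35686387e-02, -6.79410277e-05]), 'ee_pos': array([ 0.16866808, -0.52328789,  0.20503714]), 'eef_rot': array([-3.14151650e+00,  8.67377295e-04, -1.25899439e+00]), 'force': array([0.09606136, 0.84972577, 0.36761743]), 'moment': array([-0.04114146,  0.0142046 , -0.02695671]), 'grip_width': 0.09397582679789938}
```

View pics/scene0.png

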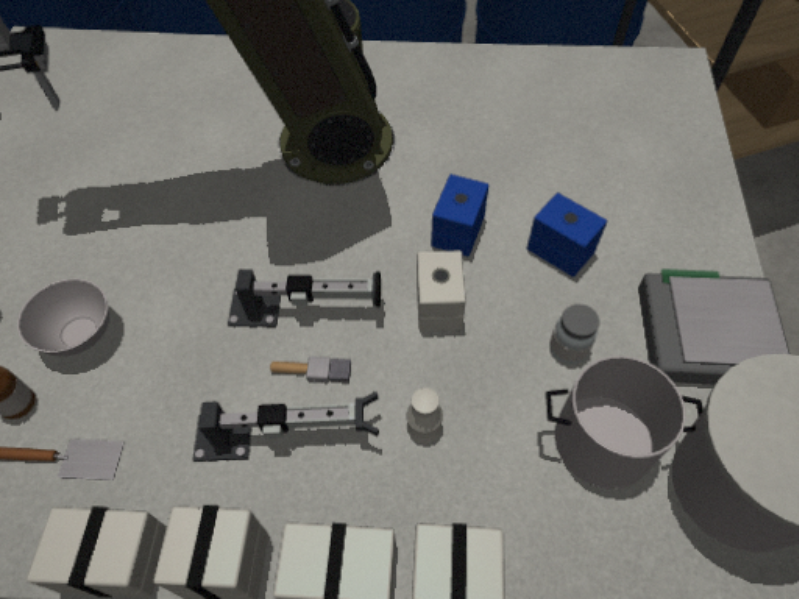

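View pics/side0.png

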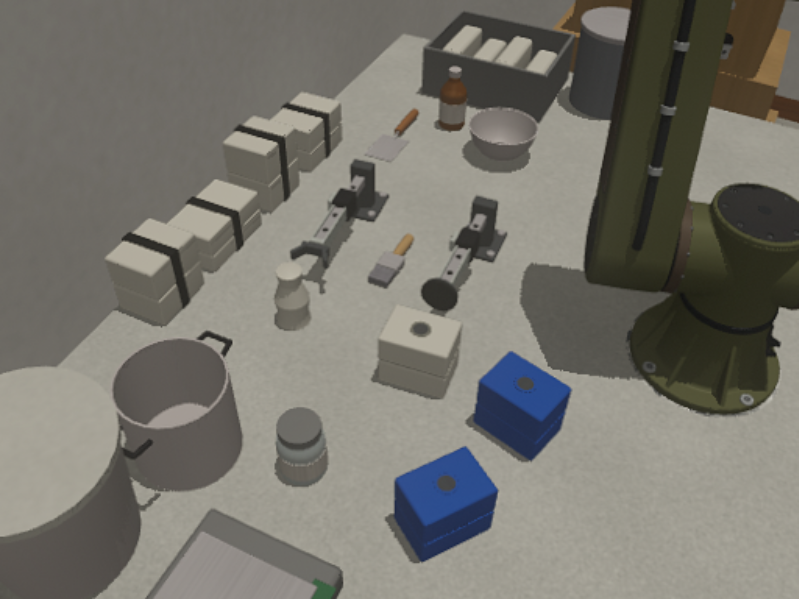

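Two braces in the scene view (800 px scale): round rubber foot, collar at (300,288), white mould ahead at (441,275); fork-footed one, collar at (272,417), bystander. The white block with a pour hole fits the mould; the two blue ones at (460,212) and (567,233) don't, and the strapped white blocks in the front row don't either. In the side view the brace's collar is at (467,243) and the mould at (420,345). Next, an enlarged crop to confirm.

```bash
python3 - <<'E'
from h import *
import pickle
cs=pickle.load(open("c0.pkl","rb"))
a=cs["scene"]["frame"][155:215,140:305]; b=cs["side"]["frame"][120:260,240:310]
A=cv2.resize(a,None,fx=4.8,fy=4.8,interpolation=cv2.INTER_CUBIC)
cv2.imwrite("pics/cs.png",cv2.convertScaleAbs(A,alpha=1.6))
B=cv2.resize(cs["side"]["frame"][120:205,255:335],None,fx=7,fy=7,interpolation=cv2.INTER_CUBIC)
cv2.imwrite("pics/cd.png",cv2.convertScaleAbs(B,alpha=1.6))
E
```

```text
(no output)
```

View pics/cs.png

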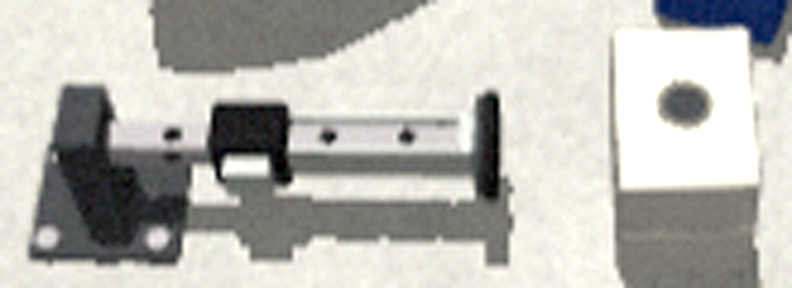

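View pics/cd.png

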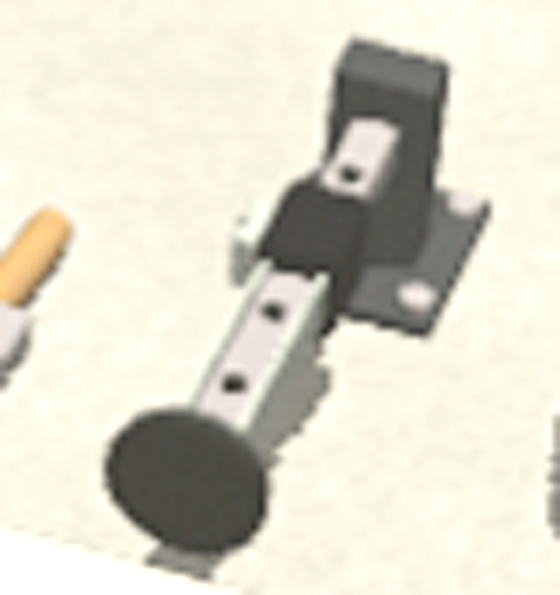

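Round-foot brace confirmed: scene crop shows collar top corners about (212,104)-(289,152), button on the near side at (245,165), tube holes at (172,134), (328,136), (406,136), and the foot at (487,145). The side crop shows the round disc at (186,480) and matching holes (349,173), (272,311), (233,384).

```bash
python3 - <<'E'
from h import *
import pickle
cs=pickle.load(open("c0.pkl","rb")); s,d=cs["scene"],cs["side"]
S=lambda u,v:((u+.5)/4.8-.5+140,(v+.5)/4.8-.5+155)
D=lambda u,v:((u+.5)/7-.5+255,(v+.5)/7-.5+120)
H=[]
for a,b in(((172,134),(349,173)),((328,136),(272,311)),((406,136),(233,384)),((490,145),(186,480))):
    P=tri(s,S(*a),d,D(*b)); H.append(P); print("tri",P.round(4), (proj(s,P)-S(*a)).round(2),(proj(d,P)-D(*b)).round(2))
H=np.array(H); v=H[2]-H[0]; print("dir deg",np.degrees(np.arctan2(v[1],v[0])),np.linalg.norm(np.diff(H,axis=0),axis=1))
# collar top corners
C=np.array([onz(s,S(*p),.092) for p in((212,104),(288,104),(289,152),(212,151))]); print(C.round(4)); print("col c",C.mean(0))
# mould top via mask
f=s["frame"]
M=np.array([onz(s,S(*p),.1) for p in((615,30),(751,30),(756,187),(618,190))]); print(M.round(4),M.mean(0)); print(np.linalg.norm(np.roll(M,-1,0)-M,axis=1))
E
```

```text
tri [ 0.4365 -0.0518  0.0793] [[-0.12 -0.15]] [[-0.14  0.11]]
tri [0.4328 0.0382 0.0786] [[-0.05 -0.06]] [[-0.07  0.05]]
tri [0.4303 0.083  0.0787] [[-0.07 -0.08]] [[-0.09  0.06]]
tri [0.4287 0.1308 0.0711] [[-0.12 -0.14]] [[-0.17  0.11]]
dir deg 92.61287945229569 [0.09002563 0.04487312 0.04847024]
[[ 0.4235 -0.0282  0.092 ]
 [ 0.4211  0.0153  0.092 ]
 [ 0.4537  0.0203  0.092 ]
 [ 0.4554 -0.0232  0.092 ]]
col c [ 0.43841149 -0.00393685  0.092     ]
[[0.3645 0.2    0.1   ]
 [0.3604 0.2786 0.1   ]
 [0.4677 0.2832 0.1   ]
 [0.4738 0.2073 0.1   ]] [0.41662365 0.24226862 0.1       ]
[0.07876788 0.10745341 0.07616554 0.10958915]
```

Hole spacing measures 90.0/44.9 mm and the heights agree (top of tube 79 mm, foot 71 mm), so the measurement holds. Collar centre is about (0.435, -0.006), axis at 92.6°. The button is on the world +x side, as expected. I'll hover first and check with the wrist camera.

```bash
cat >> h.py <<'E'
from scipy.spatial.transform import Rotation as Ro
def delta(p,yaw):
    o=ctrl.get_obs(); R=Ro.from_euler("xyz",o["eef_rot"]); G=Ro.from_euler("xyz",[np.pi,0,yaw])
    return (R.inv().apply(np.array(p)-o["ee_pos"])*100).round(2),(R.inv()*G).as_rotvec().round(3)
E
python3 -c "
from h import *
print(delta([.435,-.006,.16],.046))"
```

```text
(array([-41.06, -41.22,   4.54]), array([-1.000e-03,  1.000e-03, -1.305e+00]))
```

>>> play_rows(
  steps=[
    [[-41.06,-41.22,0,0,0,-1.305,1],[-41.06,-41.22,0,0,0,-1.305,1],[-41.06,-41.22,0,0,0,-1.305,1],[-41.06,-41.22,0,0,0,-1.305,1],[-41.06,-41.22,0,0,0,-1.305,1],[-41.06,-41.22,0,0,0,-1.305,1],[-41.06,-41.22,0,0,0,-1.305,1],[-41.06,-41.22,0,0,0,-1.305,1],[-41.06,-41.22,0,0,0,-1.305,1],[-41.06,-41.22,0,0,0,-1.305,1],[-41.06,-41.22,0,0,0,-1.305,1],[-41.06,-41.22,0,0,0,-1.305,1],[-41.06,-41.22,0,0,0,-1.305,1],[-41.06,-41.22,0,0,0,-1.305,1],[-41.06,-41.22,2,0,0,-1.305,1],[-41.06,-41.22,4.5,0,0,-1.305,1],[-41.06,-41.22,4.5,0,0,-1.305,1],[-41.06,-41.22,4.5,0,0,-1.305,1],[-41.06,-41.22,4.5,0,0,-1.305,1],[-41.06,-41.22,4.5,0,0,-1.305,1]],
  ],
  force=20,
)

```text
time_s: 1.82
ee_pos: [0.4355, -0.0064, 0.1618]
eef_rot: [-3.141, -0.002, 0.045]
force: [-0.1, 0.5, 0.4]
grip_width: 0.0942
```

```bash
python3 - <<'E'
from h import *
import pickle
c=ctrl.camera("wrist"); pickle.dump(c,open("w1.pkl","wb"))
o=ctrl.get_obs(); print(o["time_s"],o["ee_pos"],o["eef_rot"],o["force"],o["qpos"])
u=np.array([-.0454,.999,0]); n=np.array([.999,.0454,0]); c0=np.array([.435,-.006,.092])
im=cv2.convertScaleAbs(cv2.resize(c["frame"],None,fx=1.5625,fy=1.5625),alpha=1.4)
pts=[c0+a*.022*u+b*.017*n for a,b in((1,1),(1,-1),(-1,-1),(-1,1))]
print(proj(c,pts)*1.5625)
cv2.imwrite("pics/w1.png",im)
E
```

```text
1.8667 [ 0.43552638 -0.00643565  0.16167793] [-3.14106993e+00 -1.82507460e-03  4.51376107e-02] [-0.03351105  0.41842171  0.07453162] [-9.93883496e-02  8.74496767e-02  1.88216207e+00  8.47178512e-04
  1.17025027e+00 -1.44856095e-01]
[[439.6196417  273.66422552]
 [372.74599865 273.79631314]
 [374.44097447 354.48921356]
 [438.27096271 354.35044009]]
```

View pics/w1.png

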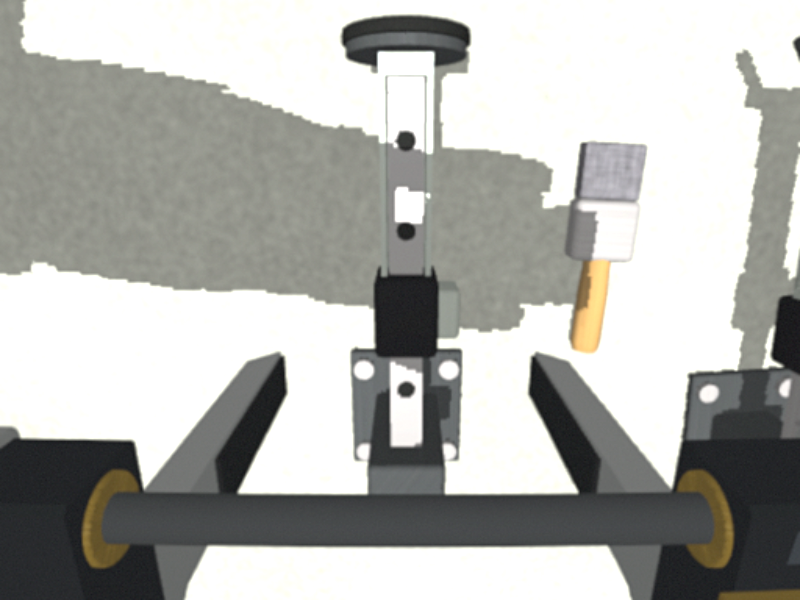

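Wrist view: collar top spans x 375–438, y 277–355, within about 2 px (1 mm) of the prediction. The button is on its right side at (448,310), the tube is vertical in the picture so the yaw is right, and the collar sits between the open fingers. Descending now.

>>> play_rows(
  steps=[
    [[0,0.1,3,0,0,0,1],[0,0.1,5.5,0,0,0,1],[0,0.1,8,0,0,0,1],[0,0.1,9.5,0,0,0,1],[0,0.1,11.0,0,0,0,1],[0,0.1,11.0,0,0,0,1],[0,0.1,11.0,0,0,0,1]],
  ],
)

```text
time_s: 2.45
ee_pos: [0.4359, -0.0076, 0.0522]
eef_rot: [-3.141, -0.002, 0.045]
force: [0.5, -0.1, 0.6]
grip_width: 0.0939
```

>>> play_rows(
  steps=[
    [[0,0,0,0,0,0,0],[0,0,0,0,0,0,0],[0,0,0,0,0,0,0],[0,0,0,0,0,0,0],[0,0,0,0,0,0,0],[0,0,0,0,0,0,0],[0,0,0,0,0,0,0],[0,0,0,0,0,0,0],[0,0,0,0,0,0,0],[0,0,0,0,0,0,0]],
  ],
  force=20,
)

```text
time_s: 3.28
ee_pos: [0.4349, -0.0076, 0.0523]
eef_rot: [-3.141, 0.001, 0.045]
force: [-6.5, -1.2, 3.9]
grip_width: 0.034
```

Width is 34.0 mm, so the button is flat. Sliding out 45 mm along tool -y.

>>> play_rows(
  steps=[
    [[0,-0.3,0,0,0,0,0],[0,-0.8,0,0,0,0,0],[0,-1.3,0,0,0,0,0],[0,-1.8,0,0,0,0,0],[0,-2.3,0,0,0,0,0],[0,-2.8,0,0,0,0,0],[0,-3.3,0,0,0,0,0],[0,-3.8,0,0,0,0,0],[0,-4.2,0,0,0,0,0],[0,-4.5,0,0,0,0,0],[0,-4.5,0,0,0,0,0],[0,-4.5,0,0,0,0,0]],
  ],
)

```text
time_s: 4.28
ee_pos: [0.4329, 0.0376, 0.0523]
eef_rot: [-3.141, 0.001, 0.045]
force: [-1.1, 1.4, 0.5]
grip_width: 0.0338
```

```bash
python3 - <<'E'
from h import *
o=ctrl.get_obs();print(o["ee_pos"],o["force"],o["moment"],o["grip_width"])
c=ctrl.camera("scene");A=cv2.resize(c["frame"][125:225,140:305],None,fx=4.8,fy=4.8,interpolation=cv2.INTER_CUBIC)
cv2.imwrite("pics/s2.png",cv2.convertScaleAbs(A,alpha=1.6))
E
```

```text
[0.43287497 0.0375798  0.05232635] [-1.12975074  1.40930766  0.52249403] [ 0.09067352 -0.13472542 -0.02189134] 0.033818525268936035
```

View pics/s2.png

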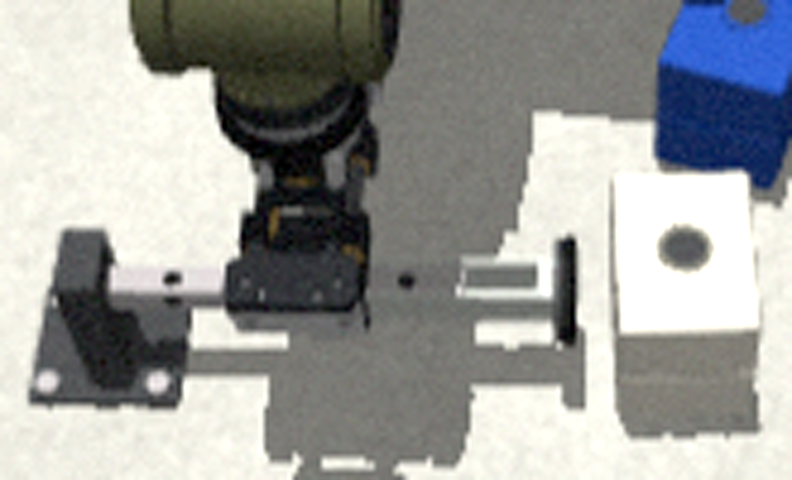

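The foot moved from x=487 to 566 in the crop, about 45 mm. The mould's pour hole is still at the same pixel, with a gap between foot and mould. TCP moved 45.2 mm. Release, wait, then rise.

>>> play_rows(
  steps=[
    [[0,0,0,0,0,0,1],[0,0,0,0,0,0,1],[0,0,0,0,0,0,1],[0,0,0,0,0,0,1],[0,0,0,0,0,0,1],[0,0,0,0,0,0,1],[0,0,0,0,0,0,1],[0,0,0,0,0,0,1],[0,0,0,0,0,0,1],[0,0,0,0,0,0,1]],
  ],
)

```text
time_s: 5.17
ee_pos: [0.4328, 0.0374, 0.0523]
eef_rot: [-3.141, 0.001, 0.045]
force: [-0.3, 0.1, -0.3]
grip_width: 0.0935
```

>>> play_rows(
  steps=[
    [[0,0,-2,0,0,0,1],[0,0,-5,0,0,0,1],[0,0,-8,0,0,0,1],[0,2,-11,0,0,0,1],[0,4.5,-12,0,0,0,1],[0,4.5,-12,0,0,0,1],[0,4.5,-12,0,0,0,1],[0,4.5,-12,0,0,0,1]],
  ],
)

```text
time_s: 5.83
ee_pos: [0.4347, -0.0074, 0.1717]
eef_rot: [-3.14, 0.002, 0.045]
force: [-0.8, 0.6, -0.3]
grip_width: 0.094
```

```bash
python3 - <<'E'
from h import *
import pickle
w=ctrl.camera("wrist"); s=ctrl.camera("scene"); pickle.dump((w,s),open("e.pkl","wb"))
o=ctrl.get_obs();print(o["time_s"],o["ee_pos"],o["force"],o["grip_width"])
c0=pickle.load(open("c0.pkl","rb"))["scene"]
print("mould region diff",cv2.absdiff(c0["frame"],s["frame"])[155:195,266:298].max(2).mean())
A=cv2.resize(s["frame"][145:225,140:305],None,fx=4.8,fy=4.8,interpolation=cv2.INTER_CUBIC)
W=cv2.resize(w["frame"][0:260,200:330],(300,600))[:, :]
B=cv2.resize(w["frame"][:230,180:360],None,fx=3,fy=3)[:600]
cv2.imwrite("pics/s3.png",cv2.convertScaleAbs(A,alpha=1.6)); cv2.imwrite("pics/w3.png",cv2.resize(cv2.convertScaleAbs(B,alpha=1.4),None,fx=.85,fy=.85))
E
```

```text
5.9333 [ 0.43463258 -0.00702931  0.17147465] [-0.73201908  0.47320346 -0.20924895] 0.09366226107990983
mould region diff 8.25
```

View pics/s3.png

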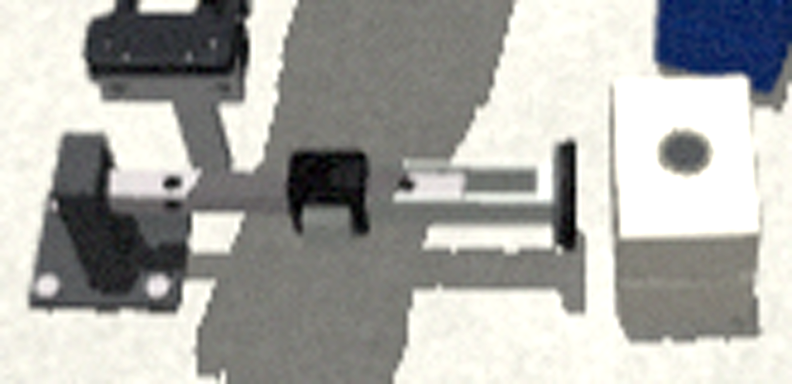

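View pics/w3.png

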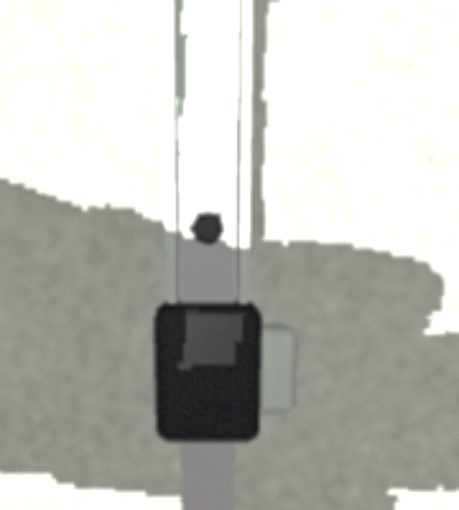

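The wrist view shows the button out by about 34 px against the 103 px (34 mm) collar, so about 11–12 mm and fully out. The scene view has the collar at (328,190), the foot at 565 (shifted about 45 mm), and the mould's pour hole unmoved at (685,152). The robot is clear of everything.

```bash
python3 -c "
from station import ctrl
print(ctrl.hand_in())"
```

```text
the job is handed in; nothing more can be done
None
```

The round-footed brace's tube is now one hole further out and looks locked there, and the job is handed in. The hand-in gives no verdict.

- **Pinch and slide:** I closed the jaws to 34.0 mm, so the button was flat before the tube moved. I then slid the collar out (the tool moved 45.2 mm) and opened the jaws. The arm then rose and drew back clear of everything, at about 6 s of the 32 s allowed.
- **Tube and button:** The foot shifted about 45 mm in the scene picture. The wrist picture shows the button standing about 11–12 mm out of the collar, where only about 3 mm would show if it had been let go between holes.
- **Mould:** Its pour hole is at the same pixel as at the start, and a gap to the foot is visible. A pixel difference over the mould area came out at 8 grey levels; I put this down to the arm's shadow and noise, but did not check further.
- **Forces:** Readings taken at the end of each move stayed below about 8 N.

None of the checks failed. The one disagreement was in the first measurement of the collar's centre, which differed by 3–4 mm between the collar's corners and the tube's holes. The close wrist view settled it in favour of the holes.

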